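# Clamp the pendant blank that lost its loop

### The arm

A 6-joint arm with a two-finger parallel gripper is mounted at the origin on the work surface. World frame = base frame: x ahead of the robot, y to its left, z up, the work surface at z = 0. Lengths are in mm, angles in rad, forces in N, time in s.
With the tool pointing down it reaches from about 275 to 1000 mm from the base axis. Payload 8.4 kg.
Tool frame: the origin (TCP) lies between the finger pads; the fingertips stand 11 mm ahead of it and the grasp point (between the pads) lies 8 mm behind it; z points along the fingers, y is the direction in which the jaws open and shut (so a half turn about z gives the same grasp; the last joint's range is limited). The gripper opens to 85 mm and grips with 20 to 120 N. Pads are 22 mm wide; open, the fingers measure 114 mm over their backs; the gripper's body (76 mm by 85 mm) begins 54 mm behind the grasp point. The pads swing forward as they close: fully open they stand 13 mm farther back than shut.
Start: joints at [1.156, 0.353, 1.633, -0, 1.155, -0.002], TCP at [250.734, 572.504, 242.281] pointing down, gripper open.
Joint ranges: [-2.63, 2.63], [-0.92, 2.1], [0.06, 2.66], [-1.3, 4.44], [0, 2.69], [-3.02, 3.02]. Speed limits (rad/s): [2.22, 2.22, 2.79, 3.14, 3.14, 3.14].

### API

Orientations are given as [roll, pitch, yaw] about the fixed x, y, z axes, in that order (R = Rz(yaw) Ry(pitch) Rx(roll)).
In Python, from rig import r, eyes gives the robot as it stands. The module is installed in compiled form; this text tells all that it offers.
- The arm moves only by the tool servo_tool, never from a script. Its argument "rows" is a list of rows, each a list of 3 entries, a list of its own where there are three numbers: the shift along the world's x, y, z in cm, then the turn about the world's z in rad, then the finger opening in cm, from 0 to 8.54. A call has 1 to 5 rows; each row shifts and turns the commanded pose from where the row before left it; what a row does not reach is not made up. A row lasts 1/12 s, in which the tool goes at most 41.7 mm and 7.16 degrees, less where a joint would pass 70% of its speed; a pose out of reach is approached as far as the arm can. A call is refused whole if a number of a shift passes 4.17 or a number of a turn 0.125, either way. A call with a gripper value outside its range is refused whole. The fingers move at their own pace and stop on an object; "squeeze" is the grip in N (left out, the last holds). Time passes only in rows, so rows that do not move let the fingers close. It gives the time, the measured TCP pose, the force and the opening at its end, in the units of the state.
- r.sense(): the state, without advancing time (a new reading comes with each control period).
- eyes.grab_frame(name): name is "scene" or "top"; returns a dict with "frame" (480x640x3 uint8, red, green, blue), "depth" (480x640 float32, mm along the optical axis (not along the pixel's ray), 0 where there is no reading), "vertical_fov" (degrees; the focal length in pixels is half the picture's height over the tangent of half this angle, whatever the lens; pixels are square), "cx", "cy" (the principal point, pixels), "camera_from_world" (4x4, takes a point from world to camera coordinates). Camera axes: x right, y down, z forward; pixel columns grow to the right and rows downward; lengths in mm; the calibration is good to about 2 mm. A picture is of the moment at which its call begins.
- r.sign_off(): hands the job in, once; it reports no verdict.
The state is a dict: "clock": time; "qpos": joint angles; "qvel": joint speeds; "joint_efforts": joint torques, N m; "eef_pos": TCP position; "tcp_rot": TCP orientation; "contact_force": force on the tool from outside, world axes, zero at the start; "wrist_torque": the same for the moment, N m; "opening": opening from 0.0 (shut) to 1.0 (fully open).
Only numpy, scipy, OpenCV 4.12 (cv2) and the standard library are available. Lean on these libraries where they do the work, as an engineer would, in place of code of your own. Each camera call takes 0.05 s, during which the arm holds its last target.

### The job

One of the four brass pendant blanks on the black rubber sorting board is short: it has no hanging loop at its end. Lay that one flat on the anvil of the blue spring clamp, lengthwise between the brass jaw and the sprung backstop, let go of it, then press the red paddle down until the blank has pushed the backstop about half way in (green half of its stem gone, red half still showing), and finish while still holding the paddle there so that a new loop can be fitted. Leave the good blanks, the loupe, the jar and the screwdriver where they are.

Things in the scene. Friction and masses are not known exactly. Their poses are not given: they have to be found in the camera images.
- blank_short: the blank without a loop: a brass bar 44 mm long (its own y), 22 mm wide (x), 12 mm thick (z), 0.1 kg, with a dark rectangle inlaid in its top face; origin at the centre of its underside. Lies on the board, top face up.
- blank_a: a good blank, to be left alone: the same brass bar 44 x 22 x 12 mm (length along y; origin at the centre of the bar's underside) plus a round loop 15 mm across, 6 mm thick, standing out of its +y end to 35 mm from the origin (57 mm long over all); too long for the clamp
- blank_b: a good blank, to be left alone: the same brass bar 44 x 22 x 12 mm (length along y; origin at the centre of the bar's underside) plus a round loop 15 mm across, 6 mm thick, standing out of its +y end to 35 mm from the origin (57 mm long over all); too long for the clamp
- blank_c: a good blank, to be left alone: the same brass bar 44 x 22 x 12 mm (length along y; origin at the centre of the bar's underside) plus a round loop 15 mm across, 6 mm thick, standing out of its +y end to 35 mm from the origin (57 mm long over all); too long for the clamp
- board: flat wooden sorting board with a black rubber face, 220 x 220 mm, 8 mm high, fixed; origin at the centre of its underside; the four blanks lie on it about 95 mm apart
- clamp: blue spring clamp, fixed. Origin on the bench under the anvil centre; y runs from the red paddle (-) over jaw and anvil to the backstop (+). Base 90 mm wide (x), y -76 to +104 mm, 12 mm high. Hinge cheeks 48 mm wide, y -44 to -24, 84 mm high. Backstop housing 42 mm wide, y +49 to +89, 48 mm high. Nothing stands above or beside (x) the anvil
- anvil (a point): centre of the anvil's flat top, 22 mm above the bench, where the blank's underside goes, its length along y; same axes as the clamp. The top is 42 mm wide (x) and runs from y = -63 (under the jaw) to +47 mm, on under the backstop, so the blank can slide there when the jaw pushes it
- paddle_pad (a point): centre of the top face of the red paddle pad (40 x 40 mm), moving with the paddle: at clamp y = -116 mm, 101 mm above the bench when free, about 30 mm lower when the backstop is half in. The pad slopes 0.15 rad up away from the hinge when free, 0.2 rad down when held right
- jaw_face (a point): centre of the pushing face of the brass jaw, 22 mm wide (x) and 12 mm high, 7 mm above the anvil; at clamp y = -27 mm when free; it slides level along clamp y
- stop_face (a point): centre of the backstop's steel face, 22 mm wide (x) and 12 mm high, 7 mm above the anvil; at clamp y = +27 mm when out: 54 mm from the free jaw, for the 44 mm blank
- paddle (a joint): paddle angle, rad: 0 = up (free), 0.55 = lowest; a spring lifts it. Hinge along clamp x at y = -34 mm, 75 mm high. It slides the jaw 46 mm per rad towards the backstop: the jaw meets a centred blank near 0.11, the blank meets the backstop near 0.22, half in near 0.35. Force on the pad: 2 N at first, 5 N as the backstop starts, 7 to 10 N half way, 13 N at its end
- backstop (a joint): travel of the sprung backstop along clamp +y, m: 0 = out, 0.006 = half way, 0.012 = end; spring 0.9 N/mm, 4 N preload. Its stem shows 12 mm between face and housing when out: red half next to the face, green half next to the housing; half in, only the red half shows
- loupe: black eye loupe, 36 mm across, 32 mm high, standing; origin at the centre of its underside; leave alone
- jar: small amber glass jar with a steel cap, 44 mm across, 50 mm high; origin at the centre of its underside; leave alone
- driver: screwdriver with a blue handle, 150 mm long along its x, lying; origin at its underside; leave alone
Not all that is in view belongs to the job. What is shaped like the blank_short but purple or white is not meant.

How it is judged (in metres and radians):
On the way:
1. the short blank lies on the anvil between jaw and backstop, let go, with the paddle still up (x of blank_short in the frame of anvil between -0.008 and 0.008 m and z of blank_short in the frame of anvil between -0.003 and 0.003 m and angle between the y axis of blank_short and the y axis of clamp, either way round below 0.15 rad and angle between blank_short's own z axis and vertical below 0.12 rad and y of blank_short in the frame of anvil between -0.008 and 0.008 m and contact force between the fingers and blank_short below 0.1 N and value of joint paddle below 0.1 rad and value of joint backstop below 0.002 m), for 0.2 s.
At the end, for the whole second after the job is handed in: Robot still presses the paddle (over 2 N, beyond 0.22 rad); backstop 3 to 9 mm in, pushed by the short blank, clamped over 6 N, at rest, untouched by the robot, flat on the anvil (3 mm, 0.12 rad), within 8 mm of the centre line and 0.15 rad of its direction; other things moved under 20 mm (x of blank_short in the frame of anvil between -0.008 and 0.008 m and z of blank_short in the frame of anvil between -0.003 and 0.003 m and angle between the y axis of blank_short and the y axis of clamp, either way round below 0.15 rad and angle between blank_short's own z axis and vertical below 0.12 rad and y of blank_short in the frame of anvil between 0.004 and 0.018 m and value of joint backstop between 0.003 and 0.009 m and value of joint paddle above 0.22 rad and contact force between blank_short and clamp above 6 N and contact force between each of the arm, the fingers and blank_short below 0.1 N and contact force between any of the fingers, the arm and clamp above 2 N and linear speed of blank_short below 0.02 m/s and distance of each of blank_a, blank_b, blank_c, loupe, jar, driver from where it was at the start of the episode below 0.02 m); the arm keeps its last pose, push and grip.
It fails at once if a good blank, the loupe, the jar or the screwdriver is shifted by more than 20 mm (distance of any of blank_a, blank_b, blank_c, loupe, jar, driver from where it was at the start of the episode above 0.02 m).
It also fails if it takes over 45 s, if anything falls off the work surface, if the arm or the gripper's body presses on something with over 40 N, if the wrist force passes 120 N, or if a joint passes its speed limit or range.

## Working session

There is one attempt and no reset: what is moved stays moved. The work goes in short steps, Python scripts to look and compute and a tool call to move; the robot and the scene stay as the last step left them, time stands still between calls to the robot, and variables do not carry over. Pictures are saved under pics/ and viewed, and the job is handed in when it is done.

Besides the shell and the picture viewer there is one more tool, called after "Call:" by a JSON object that holds its "api" and its "payload", one argument or row to a line. servo_tool: Moves the arm, as the interface text tells. Its arguments: {"type":"object","properties":{"rows":{"type":"array"},"squeeze":{"type":"number"}},"required":["rows"]}

```bash
mkdir -p pics
cat > h.py <<'E'
import numpy as np, cv2
from rig import r, eyes
def grab(n,save=None):
    d=eyes.grab_frame(n)
    if save: cv2.imwrite('pics/'+save,d['frame'][:,:,::-1])
    d['f']=240/np.tan(np.radians(d['vertical_fov'])/2)
    return d
def plane(d,u,v,z):
    T=np.array(d['camera_from_world']);R=T[:3,:3];t=T[:3,3]
    c=-R.T@t; w=R.T@np.array([(u-d['cx'])/d['f'],(v-d['cy'])/d['f'],1])
    return c+w*(z-c[2])/w[2]
def cloud(d):
    T=np.array(d['camera_from_world']);R=T[:3,:3];t=T[:3,3]
    v,u=np.mgrid[:480,:640];z=d['depth']
    P=np.stack([(u-d['cx'])/d['f']*z,(v-d['cy'])/d['f']*z,z],-1)
    return (P-t)@R
def proj(d,p):
    T=np.array(d['camera_from_world']);q=T[:3,:3]@np.array(p)+T[:3,3]
    return d['f']*q[0]/q[2]+d['cx'],d['f']*q[1]/q[2]+d['cy']
E
python3 - <<'E'
from h import *
for n in('scene','top'):
    d=grab(n,n+'0.png');print(n,d['f'],d['cx'],d['cy'],d['camera_from_world'])
print(r.sense())
E
```

```text
scene 545.227366964577 316.5320540630299 242.05222401481197 [[-7.43064789e-01  6.69130638e-01  1.09045032e-02  4.79834583e+02]
 [ 5.59500993e-01  6.30096840e-01 -5.38457622e-01 -2.98278146e+02]
 [-3.67169386e-01 -3.94007819e-01 -8.42582032e-01  1.24137984e+03]
 [ 0.00000000e+00  0.00000000e+00  0.00000000e+00  1.00000000e+00]]
top 480.08569714452324 324.123842379538 237.8549995962406 [[-2.26118785e-02 -9.99685563e-01 -1.08387247e-02  3.36825770e+00]
 [-9.93039916e-01  2.37123806e-02 -1.15366584e-01  6.41362423e+02]
 [ 1.15587321e-01  8.15463105e-03 -9.93263849e-01  9.94815414e+02]
 [ 0.00000000e+00  0.00000000e+00  0.00000000e+00  1.00000000e+00]]
{'clock': 0.1, 'qpos': array([ 1.15557142e+00,  3.53580749e-01,  1.63407965e+00,  2.24067659e-05,
        1.15518888e+00, -2.37380736e-03]), 'qvel': array([ 0.00014309, -0.00119218, -0.00179492,  0.00011783,  0.00143584,
        0.00035458]), 'joint_efforts': array([ 1.11102345e-03, -6.06352901e+01, -3.42817104e+01, -1.80550308e-05,
        4.02762846e-03,  3.64388984e-05]), 'eef_pos': array([250.57269985, 572.11124951, 241.62707119]), 'tcp_rot': array([-3.14033608e+00, -2.34708567e-05,  2.72873248e+00]), 'contact_force': array([ 0.09910082, -0.26476903, -0.20686786]), 'wrist_torque': array([-0.00514528, -0.01692815,  0.05280105]), 'opening': 0.9988147071264586}
```

View pics/scene0.png

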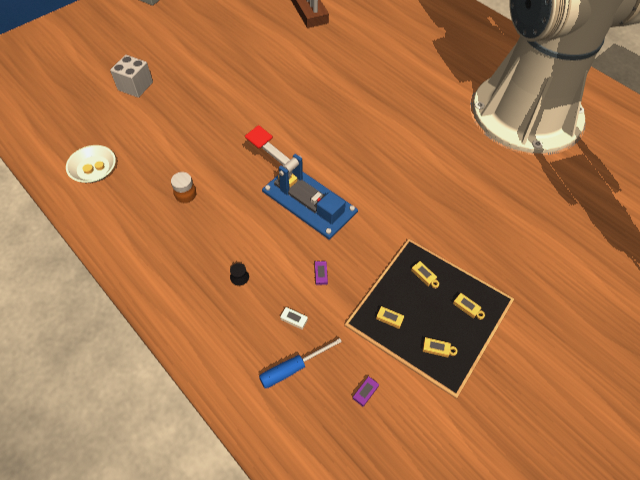

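View pics/top0.png

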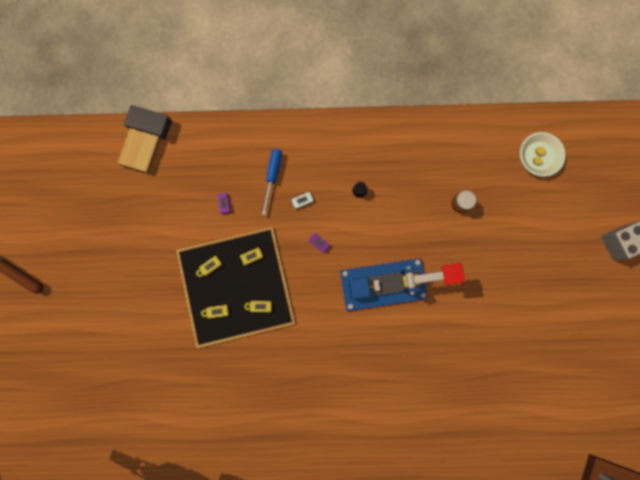

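Candidates (scene px): brass bars at (390,317) without a loop; (425,273), (468,305) and (439,347) with loops; purple at (320,272) and (366,390); white at (293,317). My choice is (390,317), which is (251,256) in the top view. I'll check it in a crop and measure.

Run:
```python
from h import *
for n in('scene','top'):
    d=grab(n);im=d['frame'];hsv=cv2.cvtColor(im,cv2.COLOR_RGB2HSV)
    m=cv2.inRange(hsv,(20,110,90),(35,255,255))
    m=cv2.morphologyEx(m,cv2.MORPH_CLOSE,np.ones((5,5)))
    cs,_=cv2.findContours(m,cv2.RETR_EXTERNAL,cv2.CHAIN_APPROX_NONE)
    for c in cs:
        if cv2.contourArea(c)<60: continue
        (u,v),s,a=cv2.minAreaRect(c)
        if n=='top':
            P=np.array([plane(d,*q[0],20)[:2] for q in c],np.float32)
        else: P=np.array([plane(d,*q[0],14)[:2] for q in c],np.float32)
        (x,y),sz,an=cv2.minAreaRect(P); print(n,round(u),round(v),'world',x,y,sz,an)
    if n=='top': a=im[225:345,175:295]; b=im[245:325,330:480]
    else: a=im[235:400,340:520]; b=im[120:240,240:365]
    cv2.imwrite(f'pics/crop_{n}.png',np.hstack([cv2.resize(a,(400,400),interpolation=2),cv2.resize(b,(400,400*b.shape[0]//b.shape[1]),interpolation=2) if 0 else cv2.resize(b,(400,400),interpolation=2)])[:,:,::-1])
    # blue clamp
    m=cv2.inRange(hsv,(100,120,40),(125,255,255))
    m[:, :]=m
    cs,_=cv2.findContours(cv2.morphologyEx(m,cv2.MORPH_CLOSE,np.ones((5,5))),cv2.RETR_EXTERNAL,cv2.CHAIN_APPROX_NONE)
    for c in cs:
        if cv2.contourArea(c)<300: continue
        P=np.array([plane(d,*q[0],12)[:2] for q in c],np.float32)
        print('blue',cv2.minAreaRect(c)[0],cv2.minAreaRect(P))
    m=cv2.inRange(hsv,(0,200,150),(4,255,255))|cv2.inRange(hsv,(176,200,150),(180,255,255))
    cs,_=cv2.findContours(m,cv2.RETR_EXTERNAL,cv2.CHAIN_APPROX_NONE)
    for c in cs:
        if cv2.contourArea(c)<30: continue
        P=np.array([plane(d,*q[0],101)[:2] for q in c],np.float32)
        print('red',cv2.minAreaRect(c)[0],cv2.minAreaRect(P))
    C=cloud(d)
    # depth pose check
    for (u,v) in ([(251,256),(453,274),(390,285)] if n=='top' else [(390,317),(258,137)]): print('depth',u,v,C[v,u])
```

```text
scene 441 347 world 585.4050903320312 245.02565002441406 (22.644723892211914, 55.5904541015625) 34.75078201293945
scene 390 317 world 610.109130859375 149.61672973632812 (26.88465690612793, 43.352684020996094) 22.916622161865234
scene 470 307 world 491.1806335449219 230.26931762695312 (27.761096954345703, 56.63905715942383) 6.749332427978516
scene 427 274 world 498.03436279296875 135.82945251464844 (57.465694427490234, 21.743873596191406) 88.74942779541016
scene 92 166 world 821.885986328125 -494.0483093261719 (17.92425537109375, 40.07990264892578) 72.21507263183594
blue (281.8312072753906, 370.7738952636719) ((810.7455444335938, 98.58673095703125), (24.70588493347168, 76.0851058959961), 77.79317474365234)
blue (308.59271240234375, 199.15989685058594) ((533.152099609375, -142.37380981445312), (116.01226043701172, 192.02810668945312), 7.2329607009887695)
blue (37.5, 16.5) ((661.9213256835938, -1052.9052734375), (141.1788787841797, 186.452880859375), 65.2716064453125)
red (258.24505615234375, 136.20050048828125) ((561.3732299804688, -263.3539733886719), (39.744075775146484, 46.09812927
[... 578 characters left out ...]
78175926208496
top 539 155 world 816.296142578125 -491.89471435546875 (19.176963806152344, 40.83207702636719) 71.23019409179688
top 145 151 world 848.6264038085938 386.3217468261719 (18.448490142822266, 76.75569915771484) 71.64872741699219
blue (383.531005859375, 284.4044189453125) ((539.4132690429688, -138.15170288085938), (84.6766128540039, 174.61061096191406), 7.278120994567871)
red (453.0173034667969, 273.6127014160156) ((555.9300537109375, -267.0899658203125), (37.943565368652344, 37.33219528198242), 6.298873424530029)
depth 251 256 [607.26902652 148.85222047  19.93511446]
depth 453 274 [ 555.31523953 -267.78409658   98.45850115]
depth 390 285 [ 537.46867346 -151.00580546   21.42836584]
```

```bash
ls pics
```

```text
crop_scene.png
crop_top.png
scene0.png
top0.png
```

View pics/crop_scene.png

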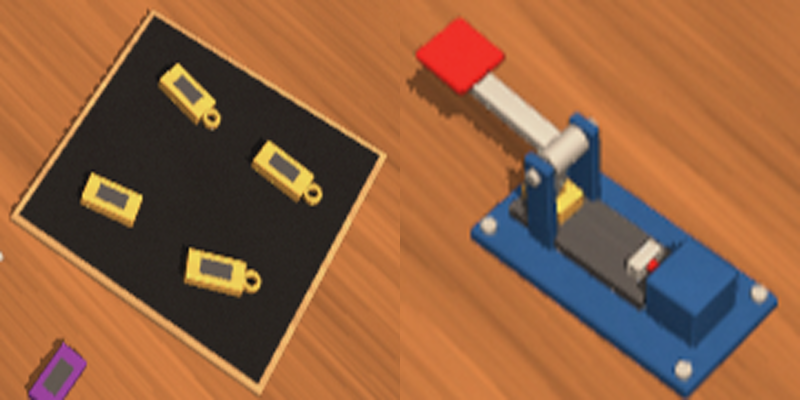

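View pics/crop_top.png

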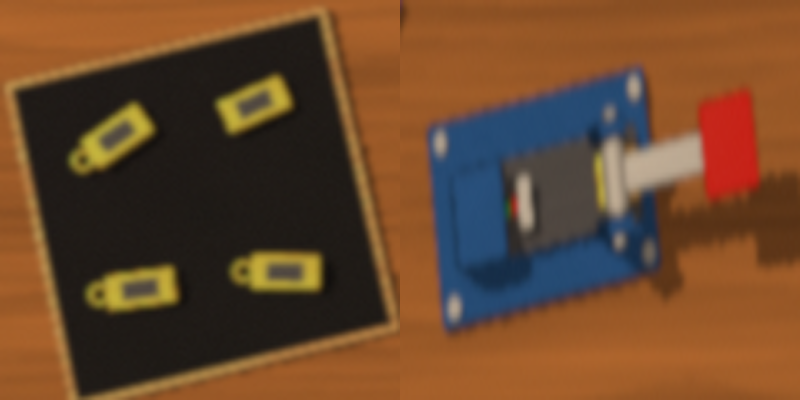

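The crop confirms that the bar at (390,317) has no loop. It lies at about (608,149), width axis at 22.8°. The clamp's anvil is at about (541,-152), x axis at 7.3°, and the pad and base estimates agree. Next I move above the blank.

Call:
{"api": "servo_tool", "payload": {
  "rows": [
    [[2.4,-2.8,0],-0.05,5],
    [[2.4,-2.8,0],-0.05,5],
    [[2.4,-2.8,0],-0.05,5],
    [[2.4,-2.8,0],-0.05,5],
    [[2.4,-2.8,0],-0.05,5]
  ],
  "squeeze": 40
}}

```text
clock: 0.62
eef_pos: [371.4, 431.1, 242.2]
tcp_rot: [-3.141, 0.0, 2.477]
contact_force: [0.9, 0.1, 1.2]
opening: 0.58
```

Call:
{"api": "servo_tool", "payload": {
  "rows": [
    [[2.4,-2.8,0],-0.05,5],
    [[2.4,-2.8,0],-0.05,5],
    [[2.4,-2.8,0],-0.05,5],
    [[2.4,-2.8,0],-0.05,5],
    [[2.4,-2.8,0],-0.05,5]
  ]
}}

```text
clock: 1.03
eef_pos: [491.6, 290.9, 242.3]
tcp_rot: [3.142, -0.0, 2.226]
contact_force: [0.8, 0.4, -0.6]
opening: 0.588
```

Call:
{"api": "servo_tool", "payload": {
  "rows": [
    [[2.4,-2.8,-1],-0.05,5],
    [[2.4,-2.8,-2],-0.05,5],
    [[2.4,-2.8,-2],-0.05,5],
    [[2.4,-2.8,-2],-0.05,5],
    [[2.1,-2.8,-2],-0.05,5]
  ]
}}

```text
clock: 1.45
eef_pos: [608.6, 151.5, 151.9]
tcp_rot: [3.141, 0.0, 1.976]
contact_force: [-0.3, 0.2, 0.2]
opening: 0.584
```

Call:
{"api": "servo_tool", "payload": {
  "rows": [
    [[0,0,0],0,5],
    [[0,0,0],0,5]
  ]
}}

```text
clock: 1.62
eef_pos: [607.1, 151.2, 150.9]
tcp_rot: [-3.139, -0.0, 1.976]
contact_force: [-0.5, 0.4, 0.7]
opening: 0.588
```

Call:
{"api": "servo_tool", "payload": {
  "rows": [
    [[0.1,-0.2,-3],-0.007,5],
    [[0,0,-3],0,5],
    [[0,0,-3],0,5],
    [[0,0,-2],0,5],
    [[0,0,0],0,5]
  ]
}}

```text
clock: 2.03
eef_pos: [605.1, 151.6, 39.4]
tcp_rot: [-3.136, -0.001, 1.973]
contact_force: [-1.1, -0.0, -0.3]
opening: 0.586
```

Run:
```python
from h import *
o=[]
for n in('scene','top'):
    d=grab(n);u,v=map(int,proj(d,(608,149,20)));print(u,v)
    o.append(cv2.resize(d['frame'][v-50:v+50,u-50:u+50],(400,400),interpolation=2))
cv2.imwrite('pics/g1.png',np.hstack(o)[:,:,::-1]);print(r.sense()['eef_pos'])
```

```text
390 314
250 255
[607.90839987 151.96540492  43.19250833]
```

View pics/g1.png

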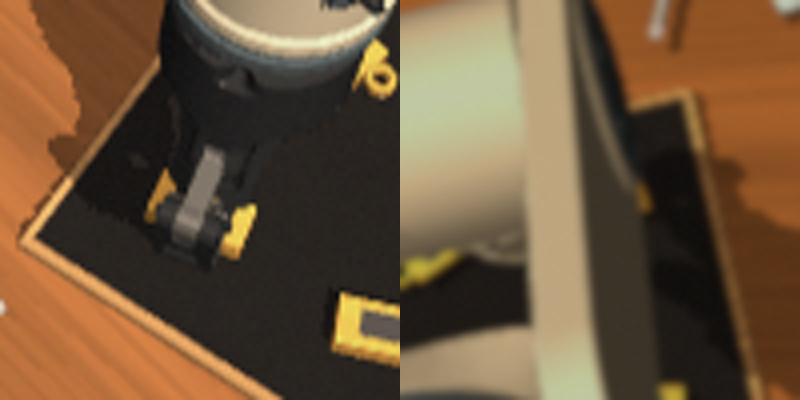

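The fingers straddle the blank at crop (200,215). I'll correct the small y offset and lower.

Call:
{"api": "servo_tool", "payload": {
  "rows": [
    [[0.0,-0.2,-1],0,5],
    [[0,0,-0.7],0,5],
    [[0,0,0],0,5],
    [[0,0,0],0,5]
  ]
}}

```text
clock: 2.47
eef_pos: [608.3, 149.1, 25.9]
tcp_rot: [3.141, -0.0, 1.972]
contact_force: [0.5, 0.2, 0.3]
opening: 0.586
```

Call:
{"api": "servo_tool", "payload": {
  "rows": [
    [[0,0,0],0,5]
  ]
}}

```text
clock: 2.55
eef_pos: [608.5, 149.1, 26.2]
tcp_rot: [3.141, 0.0, 1.972]
contact_force: [-0.5, -0.2, -0.5]
opening: 0.587
```

Call:
{"api": "servo_tool", "payload": {
  "rows": [
    [[0,0,-0.5],0,5],
    [[0,0,0],0,3],
    [[0,0,0],0,1.5],
    [[0,0,0],0,1.5],
    [[0,0,0],0,1.5]
  ],
  "squeeze": 40
}}

```text
clock: 2.97
eef_pos: [608.3, 149.1, 20.7]
tcp_rot: [3.142, -0.0, 1.972]
contact_force: [0.3, -0.4, 0.1]
opening: 0.241
```

Call:
{"api": "servo_tool", "payload": {
  "rows": [
    [[0,0,0],0,1.5],
    [[0,0,0],0,1.5],
    [[0,0,0],0,1.5],
    [[0,0,0],0,1.5]
  ]
}}

```text
clock: 3.3
eef_pos: [608.3, 149.1, 20.8]
tcp_rot: [3.141, 0.0, 1.972]
contact_force: [0.1, -0.8, 2.2]
opening: 0.245
```

Gripped at about 21 mm. Lifting and carrying.

Call:
{"api": "servo_tool", "payload": {
  "rows": [
    [[0,0,2],0,1.5],
    [[0,0,3.5],0,1.5],
    [[0,0,3.5],0,1.5],
    [[0,0,3],0,1.5],
    [[0,0,0],0,1.5]
  ]
}}

```text
clock: 3.72
eef_pos: [611.6, 149.9, 147.0]
tcp_rot: [3.133, 0.001, 1.972]
contact_force: [1.7, 0.8, -1.0]
opening: 0.244
```

Call:
{"api": "servo_tool", "payload": {
  "rows": [
    [[-0.8,-3.8,0],-0.034,1.5],
    [[-0.8,-3.8,0],-0.034,1.5],
    [[-0.8,-3.8,0],-0.034,1.5],
    [[-0.8,-3.8,0],-0.034,1.5],
    [[-0.8,-3.8,0],-0.034,1.5]
  ]
}}

```text
clock: 4.13
eef_pos: [567.2, -42.4, 140.2]
tcp_rot: [-3.141, -0.0, 1.801]
contact_force: [0.5, -0.9, -0.4]
opening: 0.244
```

Call:
{"api": "servo_tool", "payload": {
  "rows": [
    [[-0.8,-3.8,0],-0.034,1.5],
    [[-0.8,-3.8,0],-0.034,1.5],
    [[-0.8,-3.5,0],-0.034,1.5],
    [[-0.3,0,0],0,1.5],
    [[0,0,0],0,1.5]
  ]
}}

```text
clock: 4.55
eef_pos: [540.0, -153.6, 140.1]
tcp_rot: [-3.14, -0.0, 1.696]
contact_force: [-0.3, 0.8, -1.2]
opening: 0.243
```

Call:
{"api": "servo_tool", "payload": {
  "rows": [
    [[0,0,0],0,1.5]
  ]
}}

```text
clock: 4.63
eef_pos: [540.9, -151.8, 140.3]
tcp_rot: [-3.141, -0.001, 1.699]
contact_force: [0.9, 0.8, -1.3]
opening: 0.244
```

Run:
```python
from h import *
print(r.sense())
d=grab('scene','c1.png')
d=grab('top','c1t.png')
```

```text
{'clock': 4.6333, 'qpos': array([-2.76483187e-01,  3.75895138e-01,  1.85820712e+00,  4.56628956e-04,
        9.08249598e-01, -4.05019355e-01]), 'qvel': array([ 0.0287686 , -0.00032364, -0.00537681,  0.00174704,  0.00011213,
       -0.00015079]), 'joint_efforts': array([-1.60853840e+00, -5.68431437e+01, -2.84896910e+01, -1.08802649e-01,
        2.20393029e-02, -2.75647669e-02]), 'eef_pos': array([ 540.87673399, -151.79071992,  140.28636301]), 'tcp_rot': array([-3.14103661e+00, -6.29868338e-04,  1.69905130e+00]), 'contact_force': array([ 0.88057443,  0.78531223, -1.27727693]), 'wrist_torque': array([-0.00299683, -0.04975348, -0.01197315]), 'opening': 0.24411237484832213}
```

View pics/c1.png

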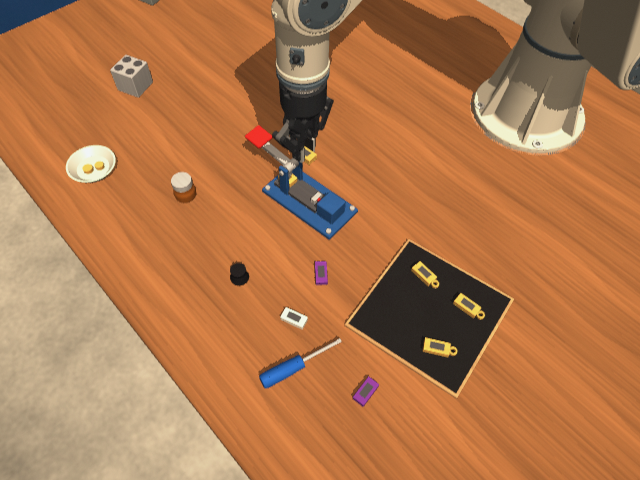

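View pics/c1t.png

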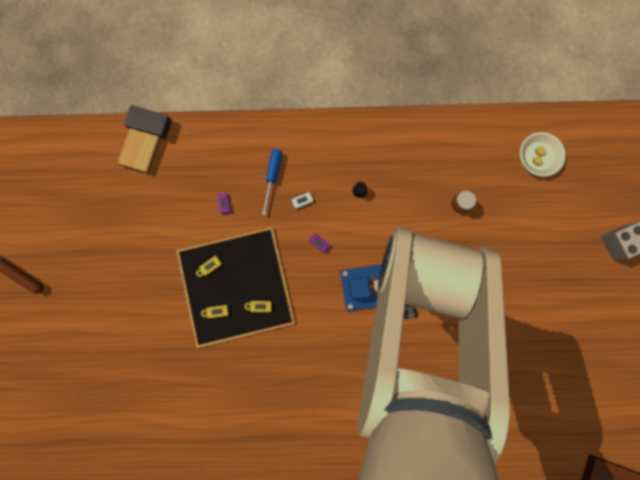

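The blank is held at (309,155) above the anvil, and the other three are untouched on the board. I'll check the clamp model against the scene pixels: jaw, stop and pad.

Run:
```python
from h import *
d=grab('scene');im=cv2.resize(d['frame'][110:250,230:370],(600,600),interpolation=2)
A=np.array([541,-152]);a=0.127;X=np.array([np.cos(a),np.sin(a)]);Y=np.array([-np.sin(a),np.cos(a)])
def pt(x,y,z,c):
    u,v=proj(d,[*(A+x*X+y*Y),z]);u=(u-230)*600/140;v=(v-110)*600/140
    cv2.circle(im,(int(u),int(v)),3,c,-1)
for x in(-11,11): pt(x,27,35,(0,255,0)); pt(x,-27,35,(255,0,255))
for x in(-45,45):
    for y in(-76,104): pt(x,y,12,(255,255,0))
for x in(-21,21):
    for y in(49,89): pt(x,y,48,(0,255,255))
for x in(-20,20):
    for y in(-136,-96): pt(x,y,101-0.15*(y+116),(255,255,255))
cv2.imwrite('pics/m.png',im[:,:,::-1])
```

```text
(no output)
```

View pics/m.png

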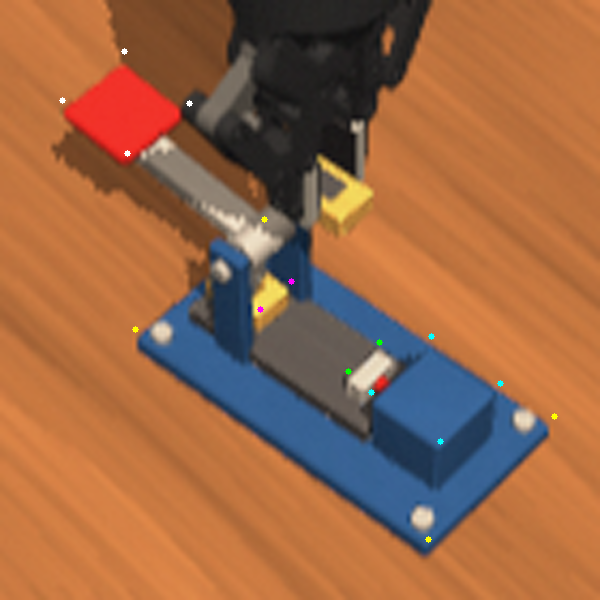

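Run:
```python
from h import *
d=grab('scene');im=cv2.resize(d['frame'][110:250,230:370],(700,700),interpolation=2)
p=r.sense()['eef_pos'];print(p)
A=p[:2];a=r.sense()['tcp_rot'][2]-np.pi/2;X=np.array([np.cos(a),np.sin(a)]);Y=np.array([-np.sin(a),np.cos(a)])
for x in(-11,11):
  for z,c in((p[2]-12.8,(0,255,0)),(p[2]-.8,(255,0,255))):
    u,v=proj(d,[*(A+x*X+22*Y),z]);u=(u-230+.5)*5;v=(v-110+.5)*5
    cv2.circle(im,(round(u),round(v)),2,c,-1)
cv2.imwrite('pics/m2.png',im[100:400,250:550][:,:,::-1].repeat(2,0).repeat(2,1))
```

```text
[ 541.56918046 -150.75002081  140.56143833]
```

View pics/m2.png

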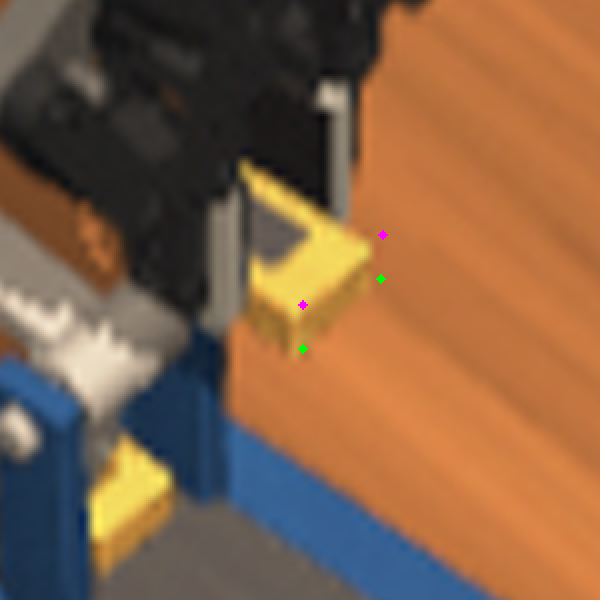

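The scene camera has a small common bias of about 1.4 px, the same for the held blank and most of the clamp. What remains is about 2 mm or less, so the current position is good. Lowering.

Call:
{"api": "servo_tool", "payload": {
  "rows": [
    [[0,0,-3],0,1.5],
    [[0,0,-3],0,1.5],
    [[0,0,-2],0,1.5],
    [[0,0,-1.5],0,1.5],
    [[0,0,-0.5],0,1.5]
  ]
}}

```text
clock: 5.25
eef_pos: [540.1, -150.5, 38.3]
tcp_rot: [-3.138, -0.001, 1.701]
contact_force: [-0.6, -0.8, -0.6]
opening: 0.245
```

Call:
{"api": "servo_tool", "payload": {
  "rows": [
    [[0,0,0],0,1.5],
    [[0,0,0],0,1.5],
    [[0,0,0],0,1.5]
  ]
}}

```text
clock: 5.5
eef_pos: [542.2, -151.9, 41.8]
tcp_rot: [3.14, 0.001, 1.7]
contact_force: [-0.7, -0.1, -1.4]
opening: 0.245
```

Run:
```python
from h import *
d=grab('scene');im=cv2.resize(d['frame'][130:250,230:370],(700,600),interpolation=2)
cv2.imwrite('pics/p1.png',im[:,:,::-1]);print(r.sense()['eef_pos'])
```

```text
[ 542.19152294 -151.94973374   41.90506104]
```

View pics/p1.png

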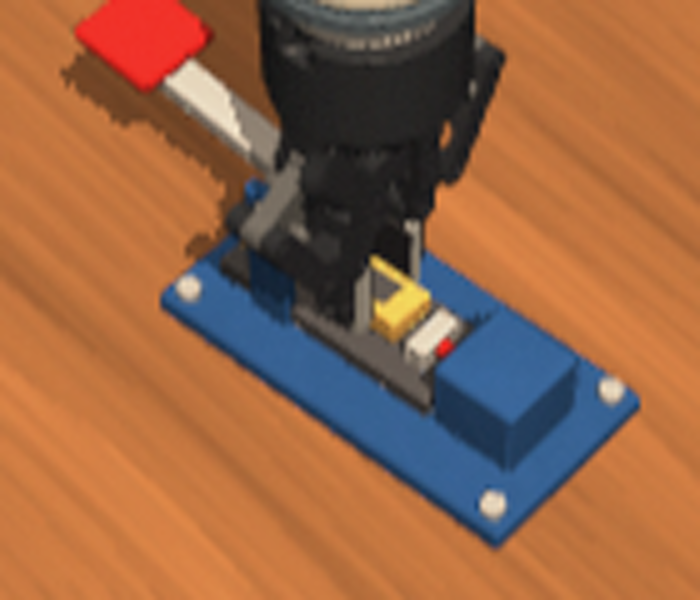

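The blank hangs about 7 mm above the anvil, between jaw and stop, end at (400,310) and stop at (430,335). Lowering the rest.

Call:
{"api": "servo_tool", "payload": {
  "rows": [
    [[0,0.0,-0.4],0,1.5],
    [[0,0,-0.2],0,1.5],
    [[0,0,0],0,1.5],
    [[0,0,0],0,1.5],
    [[0,0,0],0,1.5]
  ]
}}

```text
clock: 5.97
eef_pos: [541.2, -152.0, 34.8]
tcp_rot: [-3.142, -0.0, 1.7]
contact_force: [-0.8, -0.1, -0.9]
opening: 0.241
```

Call:
{"api": "servo_tool", "payload": {
  "rows": [
    [[0,0,-0.05],0,1.5],
    [[0,0,0],0,1.5]
  ]
}}

```text
clock: 6.13
eef_pos: [541.2, -152.0, 34.7]
tcp_rot: [-3.142, -0.0, 1.7]
contact_force: [-2.2, 0.7, 6.3]
opening: 0.246
```

In contact with the anvil at 6 N. Releasing, then lifting.

Call:
{"api": "servo_tool", "payload": {
  "rows": [
    [[0,0,0],0,4],
    [[0,0,0],0,4],
    [[0,0,0],0,4],
    [[0,0,0],0,4]
  ]
}}

```text
clock: 6.47
eef_pos: [541.2, -151.9, 34.1]
tcp_rot: [-3.142, -0.0, 1.7]
contact_force: [1.0, 0.4, -0.4]
opening: 0.474
```

Call:
{"api": "servo_tool", "payload": {
  "rows": [
    [[0,0,1],0,4],
    [[0,0,3],0,4],
    [[0,0,4],0,4],
    [[0,0,4],0,4],
    [[0,0,2],0,4]
  ]
}}

```text
clock: 6.88
eef_pos: [542.9, -152.4, 179.4]
tcp_rot: [3.137, 0.002, 1.7]
contact_force: [1.2, 0.4, 0.1]
opening: 0.471
```

Call:
{"api": "servo_tool", "payload": {
  "rows": [
    [[0,0,0],0,0],
    [[0,0,0],0,0],
    [[0,0,0],0,0]
  ]
}}

```text
clock: 7.13
eef_pos: [540.7, -151.8, 173.8]
tcp_rot: [-3.141, -0.0, 1.7]
contact_force: [0.5, -0.8, -0.3]
opening: 0.049
```

Run:
```python
from h import *
d=grab('scene');im=cv2.resize(d['frame'][130:250,230:370],(700,600),interpolation=2)
cv2.imwrite('pics/p2.png',im[:,:,::-1]);print(r.sense()['eef_pos'])
```

```text
[ 540.32587006 -151.66939957  173.18145183]
```

View pics/p2.png

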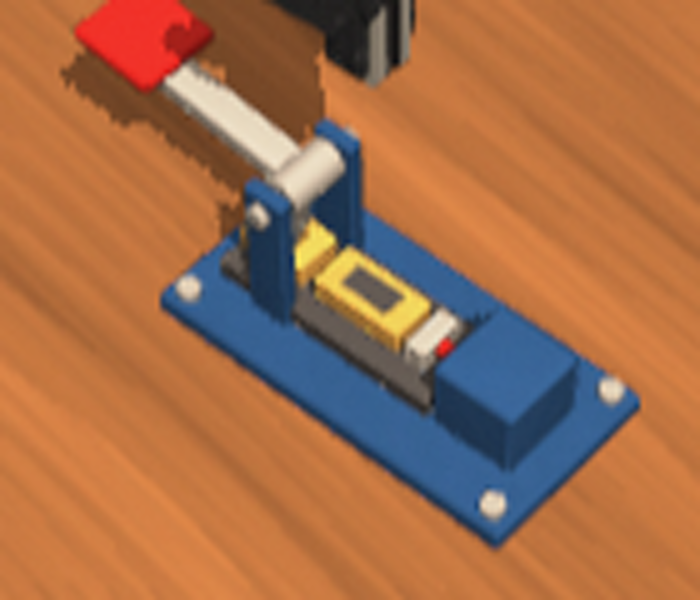

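Run:
```python
from h import *
d=grab('scene')
A=np.array([541,-152]);a=0.127;X=np.array([np.cos(a),np.sin(a)]);Y=np.array([-np.sin(a),np.cos(a)])
# rectify plane z=34.5 in clamp frame: 8px/mm, y across -60..60 , x -25..25
def px(x,y): return proj(d,[*(A+x*X+y*Y),34.5])
src=np.float32([px(-35,-50),px(-35,50),px(35,50),px(35,-50)])
dst=np.float32([[0,0],[800,0],[800,560],[0,560]])
H=cv2.getPerspectiveTransform(src,dst)
im=cv2.warpPerspective(d['frame'],H,(800,560),flags=2)
for y in range(-50,51,10): cv2.line(im,((y+50)*8,0),((y+50)*8,12 if y else 30),(255,255,255),2)
for x in range(-30,31,10): cv2.line(im,(0,(x+35)*8),(12 if x else 30,(x+35)*8),(255,255,255),2)
cv2.imwrite('pics/rect.png',im[:,:,::-1])
```

```text
(no output)
```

View pics/rect.png

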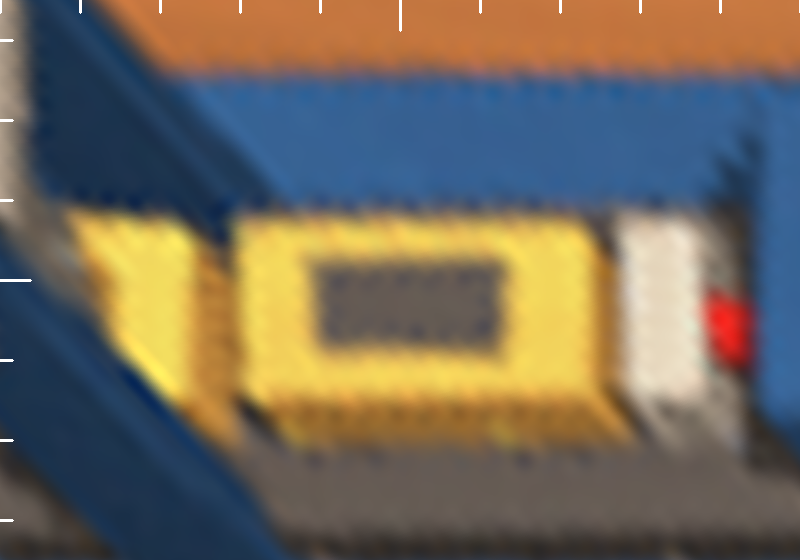

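In the rectified view, the jaw edge is at 192 px, the blank at 237–590 and the stop at 618 (8 px/mm). So the gaps are 5.6 and 3.5 mm and the blank is centred, straight and let go. Next I go over the paddle with the fingers shut.

Call:
{"api": "servo_tool", "payload": {
  "rows": [
    [[0.4,-2.9,0],0,0],
    [[0.4,-2.9,0],0,0],
    [[0.4,-2.9,0],0,0],
    [[0.3,-2.7,0],0,0],
    [[0,0,0],0,0]
  ]
}}

```text
clock: 7.65
eef_pos: [556.2, -269.9, 172.7]
tcp_rot: [-3.14, 0.001, 1.698]
contact_force: [0.1, -0.5, -0.4]
opening: 0.004
```

Call:
{"api": "servo_tool", "payload": {
  "rows": [
    [[0,0,-2],0,0],
    [[0,0,-1.5],0,0],
    [[0,0,0],0,0],
    [[0,0,0],0,0]
  ]
}}

```text
clock: 7.98
eef_pos: [555.1, -265.1, 137.6]
tcp_rot: [-3.138, -0.002, 1.7]
contact_force: [-0.6, 0.0, 0.0]
opening: -0.001
```

```bash
cat > rect.py <<'E'
from h import *
import sys
def rect(name):
    d=grab('scene')
    A=np.array([541,-152]);a=0.127;X=np.array([np.cos(a),np.sin(a)]);Y=np.array([-np.sin(a),np.cos(a)])
    def px(x,y): return proj(d,[*(A+x*X+y*Y),34.5])
    H=cv2.getPerspectiveTransform(np.float32([px(-35,-50),px(-35,50),px(35,50),px(35,-50)]),np.float32([[0,0],[400,0],[400,280],[0,280]]))
    im=cv2.warpPerspective(d['frame'],H,(400,280),flags=2)
    b=cv2.resize(d['frame'][90:230,215:355],(400,400),interpolation=2)
    o=np.zeros((400,800,3),np.uint8);o[:280,:400]=im;o[:,400:]=b
    cv2.imwrite('pics/'+name,o[:,:,::-1])
rect(sys.argv[1])
s=r.sense();print(s['clock'],s['eef_pos'],s['contact_force'])
E
python3 rect.py q1.png
```

```text
8.0333 [ 555.90099411 -265.41281992  138.64615718] [ 0.66360978 -0.3795274   0.1162337 ]
```

View pics/q1.png

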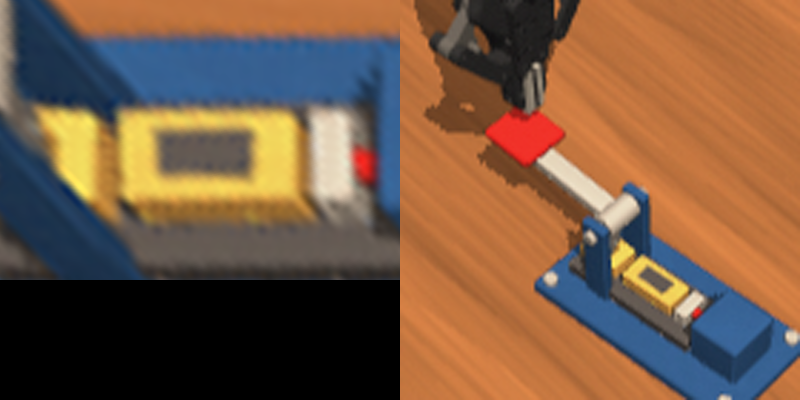

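The fingertips at (530,105) stand above the red pad, and the blank is unmoved. Descending, then pressing in small steps.

Call:
{"api": "servo_tool", "payload": {
  "rows": [
    [[0,0,-1.2],0,0],
    [[0,0,-0.8],0,0],
    [[0,0,-0.4],0,0],
    [[0,0,-0.4],0,0],
    [[0,0,0],0,0]
  ]
}}

```text
clock: 8.45
eef_pos: [556.1, -265.8, 110.5]
tcp_rot: [-3.141, -0.0, 1.7]
contact_force: [-0.7, 0.2, 1.3]
opening: -0.002
```

Call:
{"api": "servo_tool", "payload": {
  "rows": [
    [[0,0,-0.4],0,0],
    [[0,0,-0.4],0,0],
    [[0,0,-0.3],0,0],
    [[0,0,-0.3],0,0],
    [[0,0,0],0,0]
  ]
}}

```text
clock: 8.87
eef_pos: [556.6, -266.3, 97.0]
tcp_rot: [3.141, 0.001, 1.7]
contact_force: [0.4, -2.2, 3.0]
opening: 0.001
```

Call:
{"api": "servo_tool", "payload": {
  "rows": [
    [[0,0,-0.2],0,0],
    [[0,0,-0.2],0,0],
    [[0,0,0],0,0],
    [[0,0,0],0,0]
  ]
}}

```text
clock: 9.2
eef_pos: [556.6, -266.4, 93.5]
tcp_rot: [3.141, 0.001, 1.7]
contact_force: [-0.3, -4.6, 5.4]
opening: -0.001
```

```bash
python3 rect.py q2.png
```

```text
9.25 [ 556.67317146 -266.38792182   93.52786018] [ 0.45388063 -3.97485524  6.31740278]
```

View pics/q2.png

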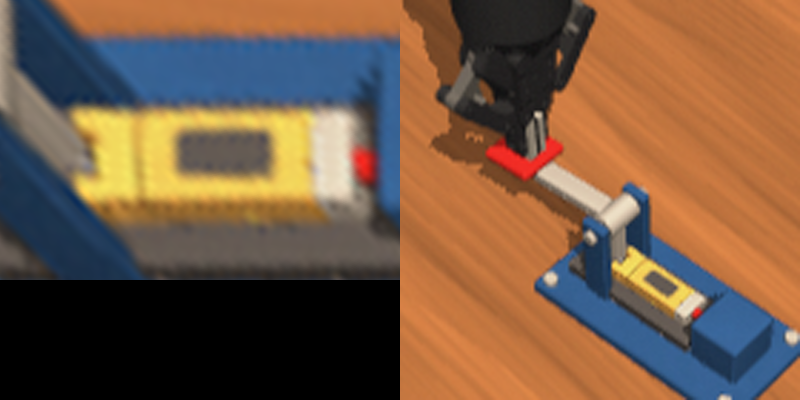

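Jaw, blank and stop are now in contact (stop edge at 311 px against 309 free, 4 px/mm). About 10 mm more on the pad.

Call:
{"api": "servo_tool", "payload": {
  "rows": [
    [[0,0,-0.2],0,0],
    [[0,0,-0.2],0,0],
    [[0,0,-0.2],0,0],
    [[0,0,0],0,0],
    [[0,0,0],0,0]
  ]
}}

```text
clock: 9.67
eef_pos: [556.7, -266.7, 87.8]
tcp_rot: [3.141, 0.001, 1.7]
contact_force: [-0.8, -4.7, 8.4]
opening: 0.0
```

Call:
{"api": "servo_tool", "payload": {
  "rows": [
    [[0,0,-0.2],0,0],
    [[0,0,-0.1],0,0],
    [[0,0,0],0,0],
    [[0,0,0],0,0]
  ]
}}

```text
clock: 10.0
eef_pos: [556.8, -266.7, 84.9]
tcp_rot: [3.14, 0.002, 1.7]
contact_force: [-1.4, -5.0, 8.3]
opening: -0.0
```

```bash
python3 rect.py q3.png
```

```text
10.05 [ 556.80940655 -266.75471505   84.96855944] [-0.5153948  -6.03643697  8.70964857]
```

View pics/q3.png

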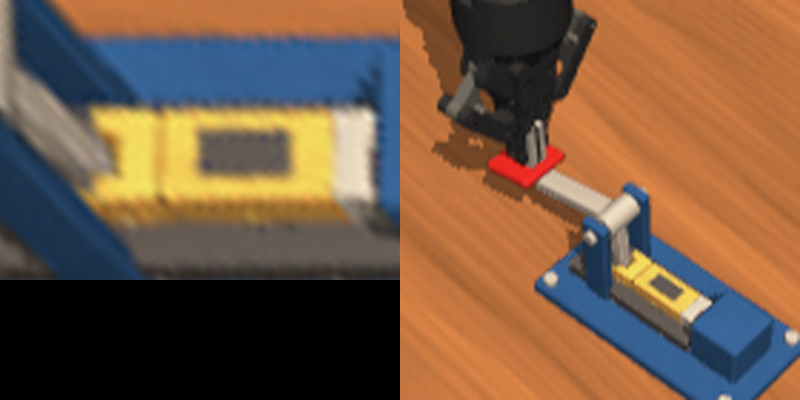

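The stop edge is at 331 px against 309, so about 5.5 mm in, with 8–9 N on the pad. Final check in the top view, then sign off.

```bash
python3 - <<'E'
from h import *
d=grab('top');im=d['frame'];a=cv2.resize(im[245:325,330:410],(400,400),interpolation=2);b=cv2.resize(im[130:350,170:490],(400,275))
o=np.zeros((400,800,3),np.uint8);o[:,:400]=a;o[:275,400:]=b
cv2.imwrite('pics/t9.png',o[:,:,::-1])
s=r.sense();print(s['clock'],s['eef_pos'],s['contact_force'])
E
python3 rect.py q4.png
```

```text
10.1 [ 556.78036981 -266.74737856   84.94520476] [-0.7744819  -5.65273087  8.41980802]
10.15 [ 556.76401684 -266.74788724   84.9538914 ] [-0.99831606 -5.17992051  8.31253396]
```

View pics/t9.png

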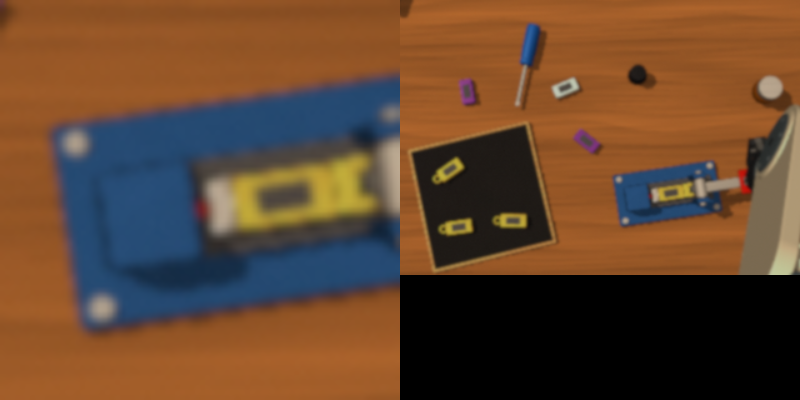

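View pics/q4.png

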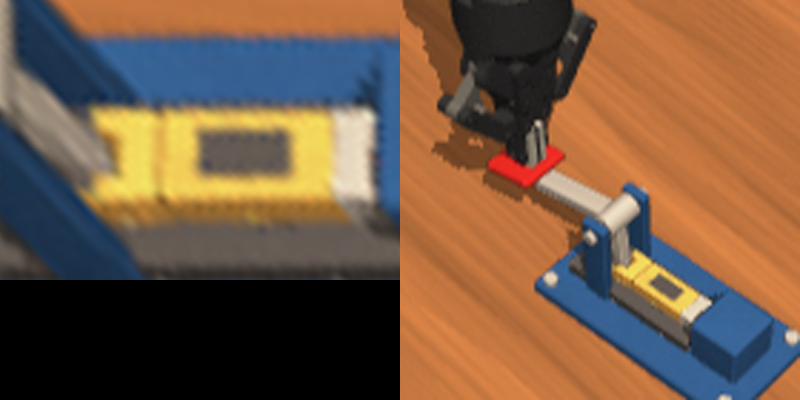

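The top view shows only red stem at (203,210). The green is gone, the state is steady, and the other things are in place. Handing in.

```bash
python3 -c "
from rig import r
print(r.sign_off())"
```

```text
the job is handed in; nothing more can be done
None
```

The short blank is clamped and the paddle is still held down. I gripped it across its width, laid it on the anvil between jaw and backstop, and let go. Then I pressed the red paddle with closed fingers and handed the job in at about 10 s; no verdict was reported.

- **Placing:** before pressing, the blank was centred and straight, with gaps of about 5.6 mm to the jaw and 3.5 mm to the backstop.
- **Clamping:** at the end the backstop was about 5.5 mm in, and only the red half of its stem showed in the top view. The pad force was steady at about 8.4 N vertical.
- **Other things:** the three good blanks, the loupe, the jar and the screwdriver looked unmoved in the last top view. I judged that by eye and did not measure it.
- **Disagreement:** the scene camera was off by about 1.4 px from the robot's own position, and the two cameras put the clamp up to about 2 mm apart. I allowed for this when placing the blank.

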